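# Gauge a lamp profile against a flip stop

### The job

Flip the red-tipped stop down across the marking board, then slide the aluminium lamp profile along the fence toward you until its end gently bears on the stop's brass gauge screw, with its long side flush against the fence, and let go of it there. Then flip the stop back up without shifting the profile. Never push the profile hard against the stop, and leave the heat sink and the solder spool alone.

Things in the scene. Friction and masses are not known exactly. Their poses are not given: they have to be found in the camera images.
- jig: Marking board fixed on the desk: plywood base 87 x 266 x 8 mm, aluminium fence (26 mm wide, top at z = 20 mm) along its right side. Origin on the desk; x points to the right, toward the fence, y along the fence, away from the robot, z up. Board spans x = -42 to 45, y = -133 to 133 mm; plywood top z = 8 mm; the fence's front face is the plane x = 15 mm.
- stop: Dark steel carriage fixed on the fence near its robot end, 34 mm long; the leaf hinges between its two ears (tops z = 46 mm). Axes as the jig's. Origin on the desk below the hinge line, in the plane of the leaf's gauge face, which looks to +y. The hinge line is parallel to y, through (0, 0, 38) mm; the leaf spans y = -14 to 0 mm.
- leaf (a joint): Leaf of the flip stop: aluminium arm 14 mm wide, 10 mm thick, reaching 77 mm from the hinge line. 0 = down, level across the board toward -x (hard stop); 1.57 = straight up; 1.85 = leaning back over the fence (other end). Friction holds it wherever it is left; about 1 to 2 N at the tab moves it.
- leaf_tab (a point): Centre of the red tab (14 x 14 mm in section, the last 24 mm of the leaf), 65 mm from the hinge line. The brass gauge screw sits between tab and hinge, 25.5 mm from the hinge line and 28 mm above the desk when down; its 12 mm pad stands 3 to 17 mm out of the gauge face, as last set: not reported, must be felt. It is rigid; over 12 N from the profile would spoil its setting.
- profile: Loose aluminium lamp profile: straight bar 25 (x) x 110 (y) x 36 (z) mm, about 0.2 kg, black end caps, white strip on top. Origin at the centre of its underside. It starts on the plywood, beyond the stop (+y), a little off the fence and askew; grip it across its 25 mm near mid-length, above the fence. Flush, its origin is at x = 2.5 mm of the jig.
- profile_end (a point): Centre of the end face of the profile that looks to -y and has to meet the gauge screw, 55 mm from the profile's origin, 18 mm above its underside.
- heatsink: Small black finned heat sink, 40 x 40 x 22 mm, loose on the desk beyond the fence, to the right of the board. Leave it alone. Origin under its centre.
- spool: Reel of solder, white and blue, 52 mm wide, 34 mm high, loose on the desk to the left of the board. Leave it alone. Origin at its underside.

How it is judged:
By the outcome, as a careful person would: the job done as asked, in the order asked, and still so for the second after the job is handed in, with the robot touching nothing.
It also fails if it takes over 72 s, if anything falls off the work surface, if the arm or the gripper's body presses on something with over 40 N, if the wrist force passes 120 N, or if a joint passes its speed limit or range.

### The arm

A 6-joint arm with a two-finger parallel gripper is mounted at the origin on a cart in front of the work surface, level with it; the furniture and walls round the work are solid. World frame = base frame: x ahead of the robot, y to its left, z up, the work surface at z = 0. Lengths are in mm, angles in rad, forces in N, time in s.
With the tool pointing down it reaches from about 350 to 725 mm from the base axis. Payload 6 kg.
Tool frame: the origin (TCP) lies at the very end of the fingers, on their centre line; the grasp point (between the pads) lies 19 mm behind it (bot.grip_point_offset is the distance from the TCP to the grasp point, in mm); z points along the fingers, y is the line along which they close (so a half turn about z gives the same grasp; the last joint's range is limited). The gripper opens to 85 mm and grips with 20 to 120 N. Pads are 22 mm wide; open, the fingers measure 114 mm over their backs; the gripper's body (76 mm by 85 mm) begins 54 mm behind the grasp point. The pads swing forward as they close: fully open they stand 13 mm farther back than shut.
Start: joints at [-0.794, 0.04, 0.085, 0, -1.615, -0.334], TCP at [257.088, -542.106, 231.261] pointing down, gripper open.
Joint ranges: [-2.56, 2.56], [-1.29, 2.01], [-1.08, 1.49], [-3.29, 1.98], [-2.81, -0.18], [-2.99, 2.99]. Speed limits (rad/s): [2.57, 2.57, 3.01, 3.14, 3.14, 3.14].

### API

Orientations are given as a rotation vector (axis times angle).
In Python, from workcell import bot, vision gives the robot as it stands.
- The arm moves only by the tool step_arm, never from a script. Its arguments are lists of equal length, an entry for each row: "slide": the shift along the world's x, y, z in m, a list of three; "rotation": the turn, a rotation vector about the world's x, y, z in rad, a list of three; "claw": the finger opening in m, from 0 to 0.0854. In form: {"slide": [[x, y, z], ...], "rotation": [[ax, ay, az], ...], "claw": [claw, ...]}. A call has exactly 8 rows; each row shifts and turns the commanded pose from where the row before left it; what a row does not reach is not made up. A row lasts 1/8 s, in which the tool goes at most 62.5 mm and 10.7 degrees, less where a joint would pass 70% of its speed; a pose out of reach is approached as far as the arm can. A call is refused whole if a number of a shift passes 0.0625 or a number of a turn 0.188, either way. A call with a gripper value outside its range is refused whole. The fingers move at their own pace and stop on an object; "force" is the grip in N (left out, the last holds). Time passes only in rows, so rows that do not move let the fingers close, or fill a call up. It gives the time, the measured TCP pose, the force, the opening and the grip force at its end, in the units of the state.
- bot.get_state(): the state, without advancing time (a new reading comes with each control period).
- vision.read_camera(name): name is "scene" or "top"; returns a dict with "image" (420x560x3 uint8, blue, green, red), "z_map" (420x560 float32, mm along the optical axis (not along the pixel's ray), 0 where there is no reading), "camera_matrix" (3x3 intrinsics, pixels), "rvec" (rotation vector, rad) and "tvec" (3), from world to camera coordinates, as OpenCV has them. Camera axes: x right, y down, z forward; pixel columns grow to the right and rows downward; lengths in mm; the calibration is good to about 2 mm. A picture is of the moment at which its call begins.
- bot.job_done(): hands the job in; it is judged then, once.
The state is a dict: "clock": time; "joint_pos": joint angles; "joint_vel": joint speeds; "tau": joint torques, N m; "tool_pos": TCP position; "orientation": TCP orientation; "wrist_force": force on the tool from outside, world axes, zero at the start; "wrist_torque": the same for the moment, N m; "grip_width": finger opening in mm; "finger_force": force on a finger pad.
Only numpy, scipy, OpenCV 4.12 (cv2) and the standard library are available. Lean on these libraries where they do the work, as an engineer would, in place of code of your own. Each camera call takes 0.05 s, during which the arm holds its last target. There are 200 camera calls.

## Working session

There is one attempt and no reset: what is moved stays moved. The work goes in short steps, Python scripts to look and compute and a tool call to move; the robot and the scene stay as the last step left them, time stands still between calls to the robot, and variables do not carry over. Pictures are saved under pics/ and viewed, at most 10 in all, crops included, and the job is handed in when it is done.

Besides the shell and the picture viewer there is one more tool, called after "Call:" as name(argument=value, ...) on one line, values as JSON. step_arm: Moves the arm, as the interface text tells. Its arguments: {"type":"object","properties":{"slide":{"type":"array","items":{"type":"array","items":{"type":"number"}}},"rotation":{"type":"array","items":{"type":"array","items":{"type":"number"}}},"claw":{"type":"array","items":{"type":"number"}},"force":{"type":"number"}},"required":["slide","rotation","claw"]}

```bash
mkdir -p pics
cat > h.py <<'E'
import numpy as np, cv2
from workcell import bot, vision
def cam(n):
    c=vision.read_camera(n); R=cv2.Rodrigues(np.array(c['rvec'],float))[0]; t=np.array(c['tvec'],float).ravel()
    z=c['z_map']; K=c['camera_matrix']; v,u=np.mgrid[:z.shape[0],:z.shape[1]]
    P=np.stack([(u-K[0,2])/K[0,0]*z,(v-K[1,2])/K[1,1]*z,z],-1)
    c['W']=(P-t)@R; c['W'][z==0]=np.nan; c['R']=R;c['t']=t
    return c
E
python3 - <<'E'
from h import *
print(bot.get_state())
for n in ['scene','top']:
    c=cam(n); cv2.imwrite(f'pics/{n}0.png',c['image']); np.savez(f'{n}0.npz',W=c['W'],im=c['image'],K=c['camera_matrix'],R=c['R'],t=c['t'])
    print(n,-c['R'].T@c['t'])
E
```

```text
{'clock': 0.0, 'joint_pos': array([-7.94233154e-01,  4.08491035e-02,  8.38333687e-02, -5.02445757e-04,
       -1.61547560e+00, -3.33712457e-01]), 'joint_vel': array([-3.00134839e-04, -1.55973722e-03,  5.39364208e-05, -1.32827850e-03,
        9.61015394e-04, -3.99339370e-04]), 'tau': array([ 3.22673532e-04, -3.68206465e+01,  3.47423637e+01,  6.93226174e+00,
       -5.23764218e-03,  1.26652105e-05]), 'tool_pos': array([ 257.07366433, -541.78938343,  230.26252832]), 'orientation': array([ 6.89888814e-01, -3.06442783e+00, -2.67785662e-03]), 'wrist_force': array([ 0.673744  , -0.20434095, -0.29383023]), 'wrist_torque': array([-0.01185117,  0.00946425, -0.01494485]), 'finger_force': 0.0, 'grip_width': 85.745244598898}
scene [163.01682076 729.35433199 676.34619098]
top [492.5498893  304.48383757 900.52897833]
```

View pics/scene0.png

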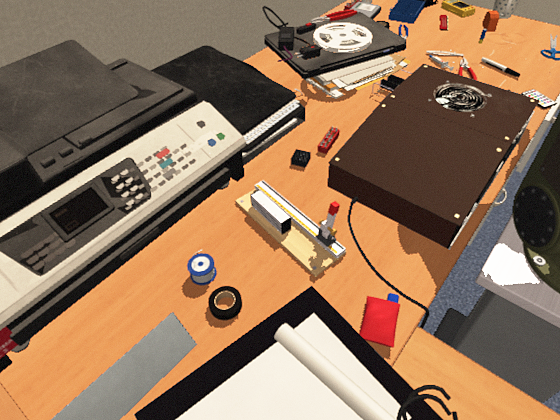

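View pics/top0.png

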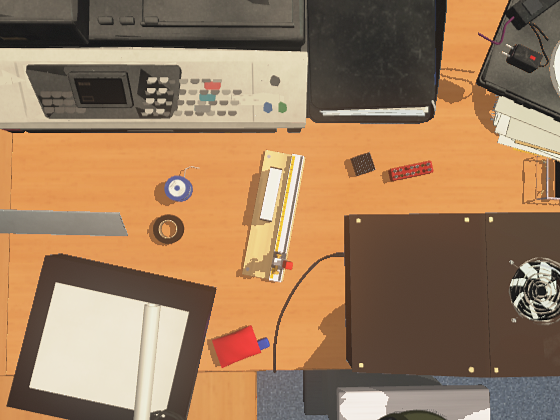

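The scene view shows the profile at (270,212) and the raised red-tipped stop at (333,210). In the top view the board runs from (285,155) to (260,280), the profile's strip is at (270,195) and the red tab at (288,265).

Run:
```python
from h import *
d=np.load('top0.npz');W=d['W'];im=d['im'].astype(int)
for uv in [(270,195),(265,155),(303,157),(240,277),(275,280),(288,265),(362,164),(178,188),(420,270),(330,380),(450,390)]: print(uv,W[uv[1],uv[0]].round(1))
sub=np.zeros(W.shape[:2],bool); sub[145:290,235:310]=1
for lo,hi,n in [(5,11,'ply'),(16.5,24,'fence'),(38,50,'prof'),(52,130,'leaf')]:
    m=sub&(W[...,2]>lo)&(W[...,2]<hi)
    p=W[m]; r=cv2.minAreaRect(p[:,:2].astype(np.float32)); print(n,len(p),np.median(p[:,2]).round(1),r, cv2.boxPoints(r).round(1).tolist())
d2=np.load('scene0.npz');W2=d2['W'];i2=d2['im'].astype(int)
for n,WW,ii in [('top',W,im),('scene',W2,i2)]:
    red=(ii[...,2]>130)&(ii[...,1]<70)&(ii[...,0]<70)
    m=red&(WW[...,2]>45)&(WW[...,2]<140)&(abs(WW[...,0]-np.nanmean(W[sub&(W[...,2]>52),0]))<80)&(abs(WW[...,1]-np.nanmean(W[sub&(W[...,2]>52),1]))<80)
    p=WW[m]; print(n,'red',len(p),p.min(0) if len(p) else 0,p.max(0) if len(p) else 0,p.mean(0))
s=np.zeros(W2.shape[:2],bool); s[175:280,225:350]=1
for lo,hi,n in [(5,11,'ply'),(16.5,24,'fence'),(38,50,'prof')]:
    m=s&(W2[...,2]>lo)&(W2[...,2]<hi);p=W2[m]; r=cv2.minAreaRect(p[:,:2].astype(np.float32)); print('scene',n,len(p),np.median(p[:,2]).round(1),cv2.boxPoints(r).round(1).tolist())
    
c=cv2.resize(d['im'][140:300,225:325],None,fx=4,fy=3.75,interpolation=cv2.INTER_CUBIC)
c2=cv2.resize(d2['im'][170:285,225:355],None,fx=3,fy=5,interpolation=cv2.INTER_CUBIC)
cv2.imwrite('pics/crop0.png',np.hstack([c[:575],c2[:575]])[:, :790])
```

```text
(270, 195) [555.4 300.2  41.7]
(265, 155) [642.8 310.    6.1]
(303, 157) [636.1 230.7  19.3]
(240, 277) [386.8 364.   -1.1]
(275, 280) [381.9 291.   16.9]
(288, 265) [420.8 268.3 110.7]
(362, 164) [621.6 106.1  15. ]
(178, 188) [571.5 486.8  32.3]
(420, 270) [408.4  21.1 105.9]
(330, 380) [  30.8  122.1 -399. ]
(450, 390) [147.1 -73.8  -0.8]
ply 2665 7.2 ((505.71337890625, 269.10675048828125), (137.86619567871094, 277.4101867675781), 79.07147979736328) [[356.5, 227.6999969482422], [628.7999877929688, 175.10000610351562], [655.0, 310.5], [382.6000061035156, 363.1000061035156]]
fence 1327 19.3 ((511.39898681640625, 266.9574890136719), (26.051368713378906, 265.46575927734375), 79.07604217529297) [[378.6000061035156, 279.29998779296875], [639.2999877929688, 229.0], [644.2000122070312, 254.60000610351562], [383.5, 304.8999938964844]]
prof 703 43.0 ((510.3327941894531, 298.3860778808594), (207.69859313964844, 44.67649459838867), 0.9180472493171692) [[406.1000061035156, 319.1000061035156], [406.8999938964844, 274.3999938964844], [614.5, 277.70001220703125], [613.7999877929688, 322.399993896
[... 330 characters left out ...]
5512694 115.22737884] [421.30579561 274.86728404 105.62913987]
scene red 64 [415.21194797 260.98471553  93.69825053] [429.47012955 278.95502955 116.04941768] [420.83707871 272.17953261 107.07370817]
scene ply 2025 8.0 [[357.5, 163.1999969482422], [678.9000244140625, 101.0], [717.2999877929688, 299.3999938964844], [396.0, 361.6000061035156]]
scene fence 1200 20.0 [[368.6000061035156, 293.29998779296875], [468.6000061035156, 117.9000015258789], [715.2000122070312, 258.6000061035156], [615.0999755859375, 434.0]]
scene prof 685 43.7 [[404.70001220703125, 291.20001220703125], [464.79998779296875, 126.80000305175781], [717.7000122070312, 219.1999969482422], [657.5999755859375, 383.70001220703125]]
```

View pics/crop0.png

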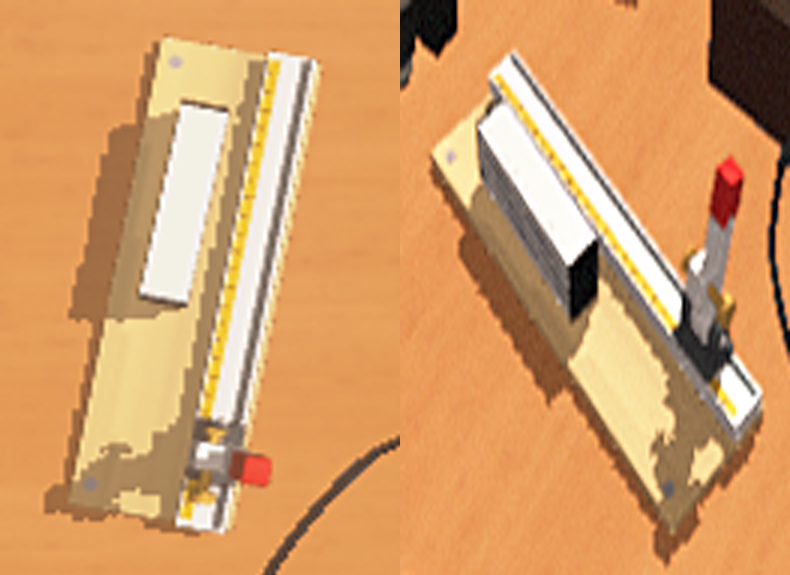

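The crop shows the profile on the plywood, to the left of the fence and slightly askew. The stop sits at the fence's near end, with its leaf leaning back over the fence. Next I'll refine these in the jig frame.

```bash
cat >> h.py <<'E'
A=np.radians(-10.92); EY=np.array([np.cos(A),np.sin(A)]); EX=np.array([EY[1],-EY[0]]); O=np.array([516.7,294.5])
def tojig(W):
    q=W[...,:2]-O; return np.stack([q@EX,q@EY,W[...,2]],-1)
def towld(x,y): return O+x*EX+y*EY
E
python3 - <<'E'
from h import *
for n in ['top','scene']:
    d=np.load(n+'0.npz');W=d['W'];J=tojig(W);im=d['im'].astype(int)
    print(n)
    m=(abs(J[...,2]-20)<3.5)&(J[...,0]>5)&(J[...,0]<50)&(abs(J[...,1])<145)
    r=cv2.minAreaRect(J[m][:,:2].astype(np.float32)); print('fence',r,np.median(J[m][:,2]))
    p=J[m]
    for lo in (-120,-60,0,60,100):
        q=p[(p[:,1]>lo)&(p[:,1]<lo+20)]; print('  ',lo,np.percentile(q[:,0],[2,98]).round(1))
    m=(abs(J[...,2]-44)<3)&(J[...,0]<22)&(J[...,0]>-45)&(J[...,1]>-60)&(J[...,1]<125)
    r=cv2.minAreaRect(J[m][:,:2].astype(np.float32)); print('prof',m.sum(),r,cv2.boxPoints(r).round(1).tolist(),np.median(J[m][:,2]), J[m].mean(0))
    m=(J[...,2]>50)&(J[...,2]<130)&(J[...,0]>0)&(J[...,0]<70)&(abs(J[...,1]+90)<50)
    p=J[m]
    for lo in range(50,125,10):
        q=p[(p[:,2]>lo)&(p[:,2]<lo+10)]
        if len(q): print('  leaf z',lo,len(q),np.percentile(q,[3,97],axis=0).round(1).tolist())
    m=(J[...,2]>32)&(J[...,2]<50)&(J[...,0]>0)&(J[...,0]<70)&(abs(J[...,1]+90)<30);p=J[m]
    print('carriage',len(p),np.percentile(p,[2,98],axis=0).round(1).tolist())
E
```

```text
top
fence ((28.047996520996094, 0.0125274658203125), (265.4656982421875, 26.051372528076172), 89.99604797363281) 19.283912748565598
   -120 [15.1 40.8]
   -60 [15.5 40.3]
   0 [15.9 40.3]
   60 [15.6 39.9]
   100 [15.5 40.6]
prof 598 ((-12.524999618530273, 39.962921142578125), (109.77892303466797, 24.640214920043945), 88.94568634033203) [[-25.899999618530273, -14.699999809265137], [-1.2000000476837158, -15.100000381469727], [0.800000011920929, 94.5999984741211], [-23.799999237060547, 95.0999984741211]] 43.19788712653862 [-12.5944779   38.50528318  43.31902166]
  leaf z 50 2 [[21.5, -82.3, 56.8], [32.8, -82.2, 57.4]]
  leaf z 60 63 [[14.6, -113.0, 62.3], [30.3, -75.9, 69.6]]
  leaf z 70 73 [[16.8, -110.9, 70.3], [32.6, -76.6, 76.5]]
  leaf z 80 7 [[32.6, -93.6, 80.3], [40.4, -82.5, 86.7]]
  leaf z 90 12 [[33.9, -95.1, 91.6], [39.0, -82.1, 99.3]]
  leaf z 100 18 [[35.7, -95.7, 100.8], [51.3, -82.1, 109.8]]
  leaf z 110 52 [[38.2, -95.3, 110.1], [50.6, -82.9, 114.7]]
carriage 43 [[20.7, -106.3, 36.0], [35.3, -70.6, 46.9]]
scene
fence ((27.44432258605957, 2.4864044189453125), (28.3529224
[... 259 characters left out ...]
75416564941406) [[-27.200000762939453, -13.899999618530273], [-1.0, -14.399999618530273], [1.399999976158142, 95.69999694824219], [-24.799999237060547, 96.30000305175781]] 43.94839881489106 [-13.72384987  38.82592701  43.92203478]
  leaf z 50 12 [[14.7, -94.7, 50.6], [36.5, -85.6, 59.6]]
  leaf z 60 84 [[14.1, -111.7, 60.6], [35.8, -74.0, 69.5]]
  leaf z 70 97 [[15.6, -111.2, 70.3], [38.6, -79.1, 78.8]]
  leaf z 80 37 [[32.6, -94.8, 80.4], [43.1, -81.6, 90.0]]
  leaf z 90 33 [[33.2, -94.5, 91.2], [46.7, -82.1, 99.2]]
  leaf z 100 40 [[34.9, -95.0, 100.4], [48.9, -81.9, 109.4]]
  leaf z 110 44 [[37.1, -94.3, 110.6], [50.4, -81.6, 115.3]]
carriage 98 [[19.2, -105.7, 32.9], [29.8, -72.3, 47.6]]
```

Call:
step_arm(slide=[[0.0229, 0.0552, 0], [0.0229, 0.0552, 0], [0.0229, 0.0552, 0], [0.0229, 0.0552, 0], [0.0229, 0.0552, 0], [0.0229, 0.0552, 0], [0.0229, 0.0552, 0], [0.0229, 0.0552, 0]], rotation=[[0, 0, 0.117], [0, 0, 0.117], [0, 0, 0.117], [0, 0, 0.117], [0, 0, 0.117], [0, 0, 0.117], [0, 0, 0.117], [0, 0, 0.117]], claw=[0.04, 0.04, 0.04, 0.04, 0.04, 0.04, 0.04, 0.04], force=20)

```text
clock: 1.1
tool_pos: [440.5, -98.5, 231.2]
orientation: [-2.003, 2.42, 0.0]
wrist_force: [0.7, -0.5, -0.5]
grip_width: 40.1
finger_force: 0.0
```

Call:
step_arm(slide=[[-0.003, 0.0615, 0], [-0.003, 0.0615, 0], [-0.003, 0.0615, 0], [-0.003, 0.0615, 0], [-0.003, 0.0615, 0], [-0.003, 0.0615, 0], [0, 0, 0], [0, 0, 0]], rotation=[[0, 0, 0], [0, 0, 0], [0, 0, 0], [0, 0, 0], [0, 0, 0], [0, 0, 0], [0, 0, 0], [0, 0, 0]], claw=[0.04, 0.04, 0.04, 0.04, 0.04, 0.04, 0.04, 0.04])

```text
clock: 2.1
tool_pos: [422.1, 268.4, 230.9]
orientation: [1.998, -2.423, 0.0]
wrist_force: [-0.3, -0.0, 0.1]
grip_width: 40.3
finger_force: 0.0
```

Call:
step_arm(slide=[[-0.0005, 0.002, -0.05], [0, 0, -0.05], [0, 0, -0.03], [0, 0, -0.0194], [0, 0, 0], [0, 0, 0], [0, 0, 0], [0, 0, 0]], rotation=[[0, 0, 0], [0, 0, 0], [0, 0, 0], [0, 0, 0], [0, 0, 0], [0, 0, 0], [0, 0, 0], [0, 0, 0]], claw=[0.04, 0.04, 0.04, 0.04, 0.04, 0.01, 0.01, 0.01], force=20)

```text
clock: 3.1
tool_pos: [422.9, 271.0, 83.8]
orientation: [-1.997, 2.422, -0.001]
wrist_force: [1.8, -1.5, 4.8]
grip_width: 13.7
finger_force: 25.6
```

Run:
```python
from h import *
s=bot.get_state(); print(s['tool_pos'],s['grip_width'],s['finger_force'],s['wrist_force'],tojig(s['tool_pos']))
hx=22.7
prev=None
for t in np.linspace(1.85,0,17):
    x=hx-65*np.cos(t); z=38+65*np.sin(t)
    p=np.r_[towld(x,-88.8),z]
    if prev is not None: print(round(t,3),((p-prev)/1000).round(4).tolist(), p.round(1))
    prev=p
d=cam('scene')['image']; cv2.imwrite('pics/s1.png',cv2.resize(d[120:300,200:400],None,fx=3,fy=3))
```

```text
[422.86250767 270.98236313  83.7601565 ] 13.710190198728217 25.595841854810715 [ 1.77811504 -1.47086608  4.81746376] [ 40.86820031 -87.68320486  83.7601565 ]
1.734 [0.0014, 0.0072, 0.0016] [423.2 278.6 102.1]
1.619 [0.0014, 0.0073, 0.0008] [424.6 286.  102.9]
1.503 [0.0014, 0.0074, -0.0001] [426.  293.3 102.9]
1.388 [0.0014, 0.0073, -0.0009] [427.5 300.7 101.9]
1.272 [0.0014, 0.0072, -0.0018] [428.8 307.8 100.1]
1.156 [0.0013, 0.0069, -0.0026] [430.2 314.7  97.5]
1.041 [0.0013, 0.0066, -0.0034] [431.4 321.3  94.1]
0.925 [0.0012, 0.0061, -0.0042] [432.6 327.4  89.9]
0.809 [0.0011, 0.0056, -0.0049] [433.7 333.1  85.1]
0.694 [0.001, 0.005, -0.0055] [434.7 338.1  79.6]
0.578 [0.0008, 0.0044, -0.006] [435.5 342.5  73.5]
0.462 [0.0007, 0.0037, -0.0065] [436.2 346.2  67. ]
0.347 [0.0006, 0.0029, -0.0069] [436.8 349.1  60.1]
0.231 [0.0004, 0.0021, -0.0072] [437.2 351.2  52.9]
0.116 [0.0002, 0.0013, -0.0074] [437.4 352.4  45.5]
0.0 [0.0001, 0.0004, -0.0075] [437.5 352.9  38. ]
```

View pics/s1.png

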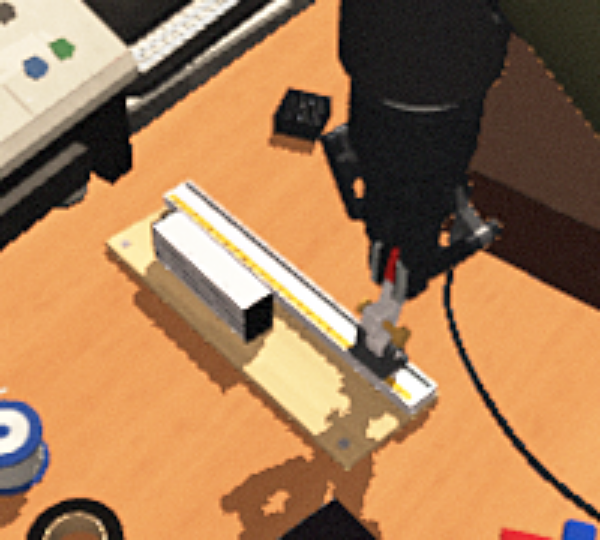

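The tab is gripped (13.7 mm opening) at about (390,265) in the crop. Next I swing it down along the arc.

Call:
step_arm(slide=[[0.0014, 0.0072, 0.0016], [0.0014, 0.0073, 0.0008], [0.0014, 0.0074, -0.0001], [0.0014, 0.0073, -0.0009], [0.0014, 0.0072, -0.0018], [0.0013, 0.0069, -0.0026], [0.0013, 0.0066, -0.0034], [0.0012, 0.0061, -0.0042]], rotation=[[0, 0, 0], [0, 0, 0], [0, 0, 0], [0, 0, 0], [0, 0, 0], [0, 0, 0], [0, 0, 0], [0, 0, 0]], claw=[0.01, 0.01, 0.01, 0.01, 0.01, 0.01, 0.01, 0.01])

```text
clock: 4.15
tool_pos: [433.4, 325.5, 71.5]
orientation: [1.997, -2.424, 0.004]
wrist_force: [4.7, -4.8, 1.0]
grip_width: 13.3
finger_force: 25.4
```

Call:
step_arm(slide=[[0.0011, 0.0056, -0.0049], [0.001, 0.005, -0.0055], [0.0008, 0.0044, -0.006], [0.0007, 0.0037, -0.0065], [0.0006, 0.0029, -0.0069], [0.0004, 0.0021, -0.0072], [0.0002, 0.0013, -0.0074], [0.0001, 0.0004, -0.0075]], rotation=[[0, 0, 0], [0, 0, 0], [0, 0, 0], [0, 0, 0], [0, 0, 0], [0, 0, 0], [0, 0, 0], [0, 0, 0]], claw=[0.01, 0.01, 0.01, 0.01, 0.01, 0.01, 0.01, 0.01])

```text
clock: 5.15
tool_pos: [438.9, 353.8, 20.9]
orientation: [-1.996, 2.419, 0.001]
wrist_force: [5.1, 3.5, 4.4]
grip_width: 13.3
finger_force: 28.4
```

Call:
step_arm(slide=[[0, 0, -0.001], [0, 0, -0.001], [0, 0, -0.001], [0, 0, 0], [0, 0, 0], [0, 0, 0], [0, 0, 0], [0, 0, 0]], rotation=[[0, 0, 0], [0, 0, 0], [0, 0, 0], [0, 0, 0], [0, 0, 0], [0, 0, 0], [0, 0, 0], [0, 0, 0]], claw=[0.01, 0.01, 0.01, 0.01, 0.01, 0.01, 0.01, 0.01])

```text
clock: 6.15
tool_pos: [438.9, 353.9, 18.0]
orientation: [-1.996, 2.419, 0.001]
wrist_force: [6.5, 2.6, 3.1]
grip_width: 13.3
finger_force: 28.8
```

Call:
step_arm(slide=[[0, 0, -0.001], [0, 0, -0.001], [0, 0, -0.001], [0, 0, 0], [0, 0, 0], [0, 0, 0], [0, 0, 0], [0, 0, 0]], rotation=[[0, 0, 0], [0, 0, 0], [0, 0, 0], [0, 0, 0], [0, 0, 0], [0, 0, 0], [0, 0, 0], [0, 0, 0]], claw=[0.01, 0.01, 0.01, 0.01, 0.01, 0.01, 0.01, 0.01])

```text
clock: 7.15
tool_pos: [438.9, 353.9, 15.0]
orientation: [-1.996, 2.419, 0.001]
wrist_force: [5.9, 3.4, 3.5]
grip_width: 13.9
finger_force: 29.3
```

Run:
```python
from h import *
c=cam('scene'); J=tojig(c['W']); im=c['image'].astype(int)
m=(im[...,2]>110)&(im[...,1]<80)&(im[...,0]<80)&(abs(J[...,0]+42)<30)&(abs(J[...,1]+89)<25)&(J[...,2]>15)
print(m.sum(),np.percentile(J[m],[5,95],axis=0) if m.any() else 0)
m=(abs(J[...,0]+10)<20)&(abs(J[...,1]+89)<12)&(J[...,2]>25)
p=J[m]; print(len(p))
for lo in range(-30,10,8):
    q=p[(p[:,0]>lo)&(p[:,0]<lo+8)]; print(lo,len(q),np.median(q[:,2]) if len(q) else 0)
```

```text
10 [[-59.06547416 -98.21536022  30.38406228]
 [-46.84120167 -82.66107132  67.66484043]]
221
-30 63 424.9249219620915
-22 55 424.6211165080605
-14 49 423.30619341368174
-6 38 421.8469936727229
2 16 44.37695956542248
```

Call:
step_arm(slide=[[0, 0, 0], [0, 0, 0], [0, 0, 0.02], [0, 0, 0.04], [0, 0, 0.05], [0.03, -0.02, 0.05], [0.05, -0.03, 0.02], [0.02, -0.02, 0]], rotation=[[0, 0, 0], [0, 0, 0], [0, 0, 0], [0, 0, 0], [0, 0, 0], [0, 0, 0.187], [0, 0, 0.187], [0, 0, 0.187]], claw=[0.04, 0.04, 0.04, 0.04, 0.04, 0.045, 0.045, 0.045])

```text
clock: 8.2
tool_pos: [536.4, 283.1, 193.7]
orientation: [-2.584, 1.783, -0.0]
wrist_force: [0.1, -0.3, -0.9]
grip_width: 45.0
finger_force: 0.0
```

Run:
```python
from h import *
for n in ['scene','top']:
    c=cam(n); J=tojig(c['W']); im=c['image'].astype(int)
    m=(im[...,2]>110)&(im[...,1]<80)&(im[...,0]<80)&(abs(J[...,0]+42)<30)&(abs(J[...,1]+89)<25)&(J[...,2]>15)
    print(n,m.sum(),np.percentile(J[m],[5,50,95],axis=0).round(1) if m.any() else 0)
    m=(abs(J[...,0]+20)<40)&(abs(J[...,1]+89)<30)&(J[...,2]>25)&(J[...,2]<80)
    p=J[m]; print(len(p))
    for lo in range(-60,15,8):
        q=p[(p[:,0]>lo)&(p[:,0]<lo+8)]; 
        if len(q):print(lo,len(q),np.percentile(q,[5,50,95],axis=0).round(1).tolist())
    if n=='scene': cv2.imwrite('pics/s2.png',cv2.resize(c['image'][150:300,210:370],None,fx=4,fy=4))
```

```text
scene 81 [[-48.2 -94.4  43.7]
 [-37.5 -91.2  50.2]
 [-27.3 -82.9  53.2]]
367
-52 37 [[-49.6, -93.9, 40.0], [-47.6, -89.1, 47.4], [-44.6, -82.9, 52.3]]
-44 35 [[-43.4, -94.4, 42.7], [-40.1, -91.0, 51.2], [-37.0, -81.7, 53.6]]
-36 33 [[-35.1, -94.5, 41.8], [-32.1, -91.6, 50.0], [-28.6, -82.2, 53.0]]
-28 25 [[-27.2, -94.7, 41.9], [-23.5, -91.7, 47.4], [-20.6, -81.6, 50.5]]
-20 30 [[-19.0, -94.2, 40.8], [-16.0, -89.8, 46.5], [-13.2, -82.0, 48.6]]
-12 43 [[-11.6, -109.1, 26.5], [-6.7, -91.8, 45.4], [-4.2, -82.4, 47.6]]
-4 73 [[-3.5, -111.5, 28.3], [-0.2, -94.9, 35.9], [3.3, -80.9, 47.2]]
4 40 [[4.4, -111.4, 31.4], [6.5, -92.9, 43.7], [11.1, -82.1, 46.5]]
12 51 [[12.9, -102.9, 25.8], [16.7, -93.5, 39.3], [19.9, -81.9, 45.1]]
top 0 0
0
```

View pics/s2.png

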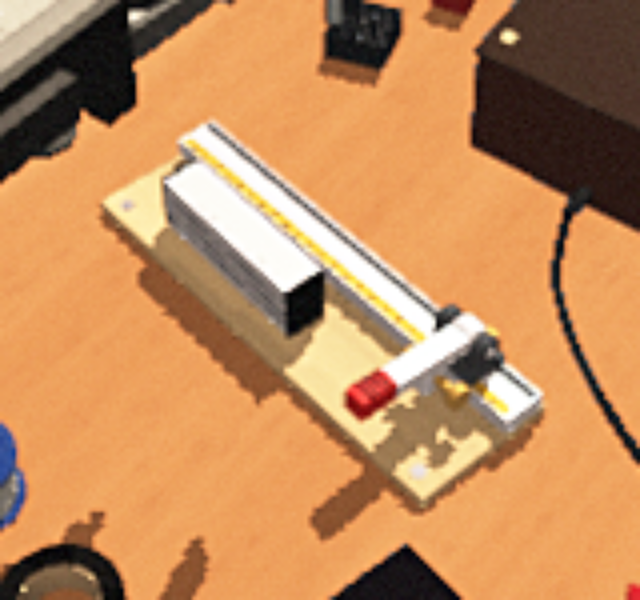

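The leaf is almost down but still about 8 mm high: the tab top reads z≈53 instead of 45, at (370,393) in the crop. I'll press it down from above with closed fingers.

Call:
step_arm(slide=[[-0.04, 0.027, -0.02], [-0.04, 0.027, -0.035], [-0.0195, 0.0136, -0.04], [0, 0, -0.035], [0, 0, -0.006], [0, 0, -0.004], [0, 0, -0.004], [0, 0, 0]], rotation=[[0, 0, 0], [0, 0, 0], [0, 0, 0], [0, 0, 0], [0, 0, 0], [0, 0, 0], [0, 0, 0], [0, 0, 0]], claw=[0, 0, 0, 0, 0, 0, 0, 0])

```text
clock: 9.3
tool_pos: [435.5, 351.7, 49.0]
orientation: [-2.58, 1.79, 0.0]
wrist_force: [0.1, 0.3, -0.1]
grip_width: 0.1
finger_force: 0.0
```

Call:
step_arm(slide=[[0, 0, -0.0015], [0, 0, -0.001], [0, 0, -0.001], [0, 0, 0], [0, 0, 0], [0, 0, 0], [0, 0, 0], [0, 0, 0]], rotation=[[0, 0, 0], [0, 0, 0], [0, 0, 0], [0, 0, 0], [0, 0, 0], [0, 0, 0], [0, 0, 0], [0, 0, 0]], claw=[0, 0, 0, 0, 0, 0, 0, 0])

```text
clock: 10.3
tool_pos: [435.3, 351.5, 45.1]
orientation: [-2.581, 1.79, -0.0]
wrist_force: [-0.9, -0.9, 4.7]
grip_width: 0.1
finger_force: 2.3
```

Call:
step_arm(slide=[[0, 0, -0.001], [0, 0, 0], [0, 0, 0], [0, 0, 0], [0, 0, 0], [0, 0, 0], [0, 0, 0], [0, 0, 0]], rotation=[[0, 0, 0], [0, 0, 0], [0, 0, 0], [0, 0, 0], [0, 0, 0], [0, 0, 0], [0, 0, 0], [0, 0, 0]], claw=[0, 0, 0, 0, 0, 0, 0, 0])

```text
clock: 11.3
tool_pos: [435.3, 351.5, 44.9]
orientation: [-2.581, 1.79, -0.001]
wrist_force: [-2.5, -2.5, 9.4]
grip_width: 0.0
finger_force: 4.4
```

Call:
step_arm(slide=[[0, 0, 0.03], [0, 0, 0.05], [0.0411, -0.0174, 0], [0.0411, -0.0174, 0], [0.0411, -0.0174, 0], [0, 0, 0], [0, 0, 0], [0, 0, 0]], rotation=[[0, 0, 0], [0, 0, 0.17], [0, 0, 0.17], [0, 0, 0.17], [0, 0, 0.17], [0, 0, 0.17], [0, 0, 0.171], [0, 0, 0]], claw=[0.05, 0.05, 0.05, 0.05, 0.05, 0.05, 0.05, 0.05])

```text
clock: 12.3
tool_pos: [558.1, 299.1, 122.6]
orientation: [3.126, -0.303, -0.002]
wrist_force: [-0.7, -0.3, -0.2]
grip_width: 49.9
finger_force: 0.0
```

Run:
```python
from h import *
from scipy.spatial.transform import Rotation as Ro
s=bot.get_state(); y=Ro.from_rotvec(s['orientation']).as_matrix()[:,1]; print(s['tool_pos'],tojig(s['tool_pos']),np.degrees(np.arctan2(y[1],y[0])),s['joint_pos'],s['wrist_force'])
c=cam('scene');J=tojig(c['W'])
m=(J[...,2]>25)&(J[...,2]<80)&(abs(J[...,1]+89)<8)&(J[...,0]<-28)&(J[...,0]>-60);print('tab top',np.percentile(J[m][:,2],[50,90,98]))
```

```text
[558.14225642 299.06955154 122.59963508] [-12.3375555   39.8261992  122.59963508] -101.08796284343217 [ 8.07154196e-01  1.43070335e-01 -2.93471733e-03 -4.81068405e-04
 -1.42630996e+00  5.70189676e-01] [-0.65660342 -0.27692321 -0.15430452]
tab top [43.89140664 46.37432584 47.33531547]
```

Call:
step_arm(slide=[[0, 0, -0.04], [0, 0, -0.04], [0, 0, -0.015], [0, 0, -0.005], [0, 0, 0], [0, 0, 0], [0, 0, 0], [0, 0, 0]], rotation=[[0, 0, 0.003], [0, 0, 0], [0, 0, 0], [0, 0, 0], [0, 0, 0], [0, 0, 0], [0, 0, 0], [0, 0, 0]], claw=[0.05, 0.05, 0.05, 0.05, 0.05, 0.02, 0.02, 0.02], force=20)

```text
clock: 13.35
tool_pos: [559.2, 299.7, 25.4]
orientation: [-3.126, 0.296, -0.003]
wrist_force: [-1.4, 0.3, 5.7]
grip_width: 24.3
finger_force: 21.8
```

Call:
step_arm(slide=[[0, 0, 0.001], [-0.0004, -0.0021, 0], [-0.0004, -0.0021, 0], [-0.0004, -0.0021, 0], [-0.0004, -0.0021, 0], [-0.0004, -0.0021, 0], [-0.0004, -0.0021, 0], [0, 0, 0]], rotation=[[0, 0, 0], [0, 0, 0], [0, 0, 0], [0, 0, 0], [0, 0, 0], [0, 0, 0], [0, 0, 0], [0, 0, 0]], claw=[0.02, 0.02, 0.02, 0.02, 0.02, 0.02, 0.02, 0.02])

```text
clock: 14.35
tool_pos: [556.4, 286.8, 25.4]
orientation: [-3.127, 0.296, -0.002]
wrist_force: [-0.4, 2.6, 5.1]
grip_width: 24.4
finger_force: 21.7
```

Call:
step_arm(slide=[[-0.0002, -0.001, 0], [-0.0002, -0.001, 0], [-0.0002, -0.001, 0], [0, 0, 0], [0, 0, 0], [0, 0, 0], [0, 0, 0], [0, 0, 0]], rotation=[[0, 0, 0], [0, 0, 0], [0, 0, 0], [0, 0, 0], [0, 0, 0], [0, 0, 0], [0, 0, 0], [0, 0, 0]], claw=[0.02, 0.02, 0.02, 0.02, 0.02, 0.02, 0.02, 0.02])

```text
clock: 15.35
tool_pos: [555.8, 284.0, 25.4]
orientation: [-3.127, 0.296, -0.002]
wrist_force: [0.9, 2.9, 5.8]
grip_width: 24.9
finger_force: 21.7
```

```bash
cat > st.py <<'E'
from h import *
from scipy.spatial.transform import Rotation as Ro
s=bot.get_state(); y=Ro.from_rotvec(s['orientation']).as_matrix()[:,1]; f=s['wrist_force']
print('jig',tojig(s['tool_pos']).round(2),'yaw err',np.degrees(np.arctan2(y[1],y[0]))%180-79.08,'F jig',f[:2]@EX,f[:2]@EY,f[2],'T',s['wrist_torque'],s['grip_width'],s['clock'])
for n in ['top','scene']:
    J=tojig(cam(n)['W'])
    m=(abs(J[...,2]-44)<3)&(J[...,0]<22)&(J[...,0]>-45)&(J[...,1]>-75)&(J[...,1]<125)
    if m.sum()>20:
        p=J[m];r=cv2.minAreaRect(p[:,:2].astype(np.float32)); print(n,m.sum(),cv2.boxPoints(r).round(1).tolist(), np.percentile(p,[1,99],axis=0).round(1).tolist())
E
python3 st.py
```

```text
jig [ 2.94 40.36 25.41] yaw err 0.1197328612833104 F jig -2.9923327775325586 0.3748377265217845 5.80384921663598 T [ 1.10852759 -0.17034898  0.03814806] 24.891106062879214 15.35
scene 292 [[-37.5, 76.9000015258789], [9.899999618530273, -78.0999984741211], [48.79999923706055, -66.19999694824219], [1.399999976158142, 88.80000305175781]] [[-23.6, -13.9, 41.4], [18.6, 82.6, 46.8]]
```

Call:
step_arm(slide=[[0, 0, 0.001], [-0.0002, -0.001, 0], [0, 0, 0], [0, 0, 0], [0, 0, 0], [0, 0, 0], [0, 0, 0], [0, 0, 0]], rotation=[[0, 0, 0], [0, 0, 0], [0, 0, 0], [0, 0, 0], [0, 0, 0], [0, 0, 0], [0, 0, 0], [0, 0, 0]], claw=[0.02, 0.02, 0.02, 0.02, 0.02, 0.02, 0.02, 0.02])

```text
clock: 16.45
tool_pos: [555.2, 283.2, 25.5]
orientation: [-3.127, 0.295, -0.0]
wrist_force: [2.2, 4.8, 1.5]
grip_width: 24.5
finger_force: 20.8
```

```bash
python3 st.py|head -1
```

```text
jig [ 3.8  39.93 25.49] yaw err 0.13040658959047846 F jig -5.126957766457902 1.2161845235282753 1.500890356558902 T [ 1.72198004 -0.61967965  0.05797177] 24.46370895061967 16.45
```

Call:
step_arm(slide=[[-0.0054, 0.00104, 0], [-0.0054, 0.00104, 0], [-0.0054, 0.00104, 0], [-0.0054, 0.00104, 0], [-0.0054, 0.00104, 0], [-0.0054, 0.00104, 0], [-0.0054, 0.00104, 0], [-0.0054, 0.00104, 0]], rotation=[[0, 0, 0], [0, 0, 0], [0, 0, 0], [0, 0, 0], [0, 0, 0], [0, 0, 0], [0, 0, 0], [0, 0, 0]], claw=[0.02, 0.02, 0.02, 0.02, 0.02, 0.02, 0.02, 0.02])

```text
clock: 17.55
tool_pos: [512.4, 291.5, 25.5]
orientation: [-3.126, 0.296, -0.002]
wrist_force: [5.3, 4.9, -0.5]
grip_width: 24.8
finger_force: 20.6
```

```bash
python3 st.py
```

```text
jig [ 3.82 -3.69 25.5 ] yaw err 0.11288403039029049 F jig -5.768100121384861 4.2590853276702365 -0.4620965684504249 T [ 1.70340028 -1.62274922  0.09948209] 24.75843623466048 17.55
scene 321 [[-34.29999923706055, 41.20000076293945], [-7.800000190734863, -81.19999694824219], [33.900001525878906, -72.19999694824219], [7.5, 50.29999923706055]] [[-23.3, -58.8, 41.2], [20.1, 44.1, 46.7]]
```

Call:
step_arm(slide=[[-0.001, 0.00019, 0], [-0.001, 0.00019, 0], [-0.001, 0.00019, 0], [-0.001, 0.00019, 0], [-0.001, 0.00019, 0], [0, 0, 0], [0, 0, 0], [0, 0, 0]], rotation=[[0, 0, 0], [0, 0, 0], [0, 0, 0], [0, 0, 0], [0, 0, 0], [0, 0, 0], [0, 0, 0], [0, 0, 0]], claw=[0.02, 0.02, 0.02, 0.02, 0.02, 0.02, 0.02, 0.02])

```text
clock: 18.65
tool_pos: [507.4, 292.4, 25.5]
orientation: [-3.126, 0.296, -0.001]
wrist_force: [4.2, 4.9, 0.4]
grip_width: 24.5
finger_force: 20.6
```

```bash
python3 st.py|head -1
python3 - <<'E'
from h import *
c=cam('scene'); J=tojig(c['W'])
m=(J[...,2]>18)&(J[...,2]<36)&(abs(J[...,0]+2.8)<9)&(J[...,1]<-60)&(J[...,1]>-82)
print(m.sum(), np.percentile(J[m],[5,50,95],axis=0).round(1) if m.any() else 0)
d=np.load('scene0.npz');J=tojig(d['W']);im=d['im'].astype(int)
m=(J[...,2]>52)&(J[...,2]<82)&(J[...,0]>5)&(J[...,0]<45)&(J[...,1]>-82)&(J[...,1]<-55)
print(J[m].round(1).tolist())
cv2.imwrite('pics/s3.png',cv2.resize(c['image'][180:280,260:370],None,fx=5,fy=5,interpolation=cv2.INTER_CUBIC))
E
```

```text
jig [ 3.84 -8.74 25.47] yaw err 0.11088354686688717 F jig -5.558373418079393 3.1955115219789416 0.4157627939028662 T [ 1.76577751 -1.32430348  0.03402743] 24.50916609745371 18.65
37 [[ -9.6 -73.9  18.9]
 [ -2.3 -61.9  28.2]
 [  4.6 -61.1  34.2]]
[[32.2, -80.9, 76.1], [31.8, -81.4, 73.8], [23.6, -73.3, 70.1], [24.8, -74.9, 70.6], [27.1, -75.4, 69.3], [29.9, -80.8, 71.8], [20.7, -73.6, 69.6], [21.5, -75.5, 70.7], [25.0, -74.9, 67.4], [27.4, -75.3, 65.9], [25.6, -79.6, 71.1], [19.2, -72.5, 66.8], [20.1, -74.3, 67.7], [22.6, -74.6, 66.0], [18.6, -81.0, 74.8], [20.4, -82.0, 74.2], [18.5, -73.3, 65.1], [19.2, -75.4, 66.3], [21.8, -75.6, 64.5], [19.4, -75.3, 63.0], [17.3, -79.9, 68.7], [15.5, -81.9, 68.9], [14.1, -81.1, 60.2]]
```

View pics/s3.png

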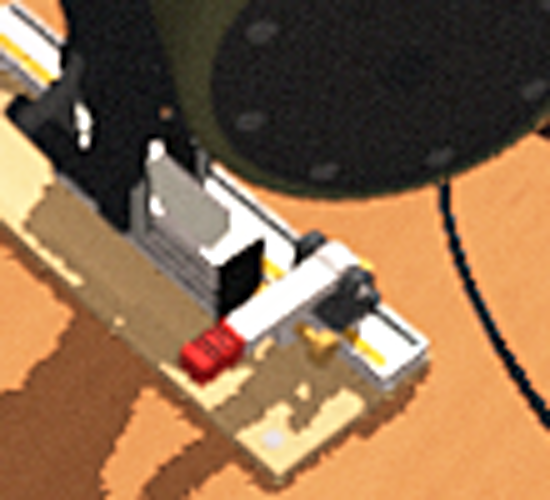

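The profile lies along the fence, with its end (240,275) about 10 mm short of the stop leaf. I'll creep on, watching the force.

Call:
step_arm(slide=[[-0.001, 0.00019, 0], [-0.001, 0.00019, 0], [-0.001, 0.00019, 0], [-0.001, 0.00019, 0], [-0.001, 0.00019, 0], [0, 0, 0], [0, 0, 0], [0, 0, 0]], rotation=[[0, 0, 0], [0, 0, 0], [0, 0, 0], [0, 0, 0], [0, 0, 0], [0, 0, 0], [0, 0, 0], [0, 0, 0]], claw=[0.02, 0.02, 0.02, 0.02, 0.02, 0.02, 0.02, 0.02])

```text
clock: 19.8
tool_pos: [502.4, 293.4, 25.5]
orientation: [-3.126, 0.296, -0.001]
wrist_force: [3.5, 5.7, -0.6]
grip_width: 24.4
finger_force: 20.6
```

Call:
step_arm(slide=[[-0.0005, 0.0001, 0], [-0.0005, 0.0001, 0], [0, 0, 0], [0, 0, 0], [0, 0, 0], [0, 0, 0], [0, 0, 0], [0, 0, 0]], rotation=[[0, 0, 0], [0, 0, 0], [0, 0, 0], [0, 0, 0], [0, 0, 0], [0, 0, 0], [0, 0, 0], [0, 0, 0]], claw=[0.02, 0.02, 0.02, 0.02, 0.02, 0.02, 0.02, 0.02])

```text
clock: 20.8
tool_pos: [501.5, 293.6, 25.5]
orientation: [-3.126, 0.296, -0.002]
wrist_force: [4.1, 4.5, -0.6]
grip_width: 24.4
finger_force: 20.6
```

Call:
step_arm(slide=[[-0.0005, 0.0001, 0], [-0.0005, 0.0001, 0], [-0.0003, 0.0001, 0], [0, 0, 0], [0, 0, 0], [0, 0, 0], [0, 0, 0], [0, 0, 0]], rotation=[[0, 0, 0], [0, 0, 0], [0, 0, 0], [0, 0, 0], [0, 0, 0], [0, 0, 0], [0, 0, 0], [0, 0, 0]], claw=[0.02, 0.02, 0.02, 0.02, 0.02, 0.02, 0.02, 0.02])

```text
clock: 21.8
tool_pos: [500.2, 293.8, 25.5]
orientation: [-3.126, 0.296, -0.001]
wrist_force: [3.9, 4.8, -0.5]
grip_width: 24.8
finger_force: 20.6
```

Call:
step_arm(slide=[[-0.0005, 0.0001, 0], [-0.0005, 0.0001, 0], [0, 0, 0], [0, 0, 0], [0, 0, 0], [0, 0, 0], [0, 0, 0], [0, 0, 0]], rotation=[[0, 0, 0], [0, 0, 0], [0, 0, 0], [0, 0, 0], [0, 0, 0], [0, 0, 0], [0, 0, 0], [0, 0, 0]], claw=[0.02, 0.02, 0.02, 0.02, 0.02, 0.02, 0.02, 0.02])

```text
clock: 22.8
tool_pos: [499.2, 294.0, 25.5]
orientation: [-3.126, 0.296, -0.001]
wrist_force: [4.2, 5.0, 0.2]
grip_width: 24.4
finger_force: 20.6
```

Call:
step_arm(slide=[[-0.0005, 0.0001, 0], [-0.0005, 0.0001, 0], [0, 0, 0], [0, 0, 0], [0, 0, 0], [0, 0, 0], [0, 0, 0], [0, 0, 0]], rotation=[[0, 0, 0], [0, 0, 0], [0, 0, 0], [0, 0, 0], [0, 0, 0], [0, 0, 0], [0, 0, 0], [0, 0, 0]], claw=[0.02, 0.02, 0.02, 0.02, 0.02, 0.02, 0.02, 0.02])

```text
clock: 23.8
tool_pos: [498.1, 294.2, 25.5]
orientation: [-3.127, 0.296, -0.001]
wrist_force: [3.7, 4.9, -0.3]
grip_width: 24.7
finger_force: 20.6
```

Call:
step_arm(slide=[[-0.0005, 0.0001, 0], [-0.0005, 0.0001, 0], [0, 0, 0], [0, 0, 0], [0, 0, 0], [0, 0, 0], [0, 0, 0], [0, 0, 0]], rotation=[[0, 0, 0], [0, 0, 0], [0, 0, 0], [0, 0, 0], [0, 0, 0], [0, 0, 0], [0, 0, 0], [0, 0, 0]], claw=[0.02, 0.02, 0.02, 0.02, 0.02, 0.02, 0.02, 0.02])

```text
clock: 24.8
tool_pos: [497.2, 294.4, 25.5]
orientation: [-3.127, 0.296, -0.001]
wrist_force: [4.0, 4.0, 0.4]
grip_width: 24.2
finger_force: 20.6
```

Call:
step_arm(slide=[[-0.0005, 0.0001, 0], [-0.0005, 0.0001, 0], [0, 0, 0], [0, 0, 0], [0, 0, 0], [0, 0, 0], [0, 0, 0], [0, 0, 0]], rotation=[[0, 0, 0], [0, 0, 0], [0, 0, 0], [0, 0, 0], [0, 0, 0], [0, 0, 0], [0, 0, 0], [0, 0, 0]], claw=[0.02, 0.02, 0.02, 0.02, 0.02, 0.02, 0.02, 0.02])

```text
clock: 25.8
tool_pos: [496.9, 294.4, 25.5]
orientation: [-3.126, 0.296, -0.004]
wrist_force: [8.7, 4.2, -1.6]
grip_width: 24.8
finger_force: 20.4
```

Contact: the advance stalled and the force rose by about 4.5 N. I'll unload slightly, then release.

Call:
step_arm(slide=[[0.0005, 0.0003, 0], [0, 0, 0], [0, 0, 0], [0, 0, 0], [0, 0, 0], [0, 0, 0], [0, 0, 0], [0, 0, 0]], rotation=[[0, 0, 0], [0, 0, 0], [0, 0, 0], [0, 0, 0], [0, 0, 0], [0, 0, 0], [0, 0, 0], [0, 0, 0]], claw=[0.02, 0.02, 0.02, 0.025, 0.03, 0.035, 0.04, 0.04])

```text
clock: 26.8
tool_pos: [496.1, 294.2, 25.6]
orientation: [3.127, -0.296, -0.001]
wrist_force: [-0.2, -0.0, -0.2]
grip_width: 40.5
finger_force: 0.0
```

```bash
python3 st.py|head -1
```

```text
jig [  4.16 -20.22  25.56] yaw err 0.10540386136450763 F jig 0.06906316039433746 -0.24053966731213036 -0.19323764535487245 T [ 0.03545391 -0.01862791  0.0088785 ] 40.52773000365487 26.8
```

Call:
step_arm(slide=[[0, 0, 0.03], [0, 0, 0.05], [0, 0, 0.03], [-0.02, 0.02, 0], [-0.02, 0.02, 0], [-0.0182, 0.0182, 0], [0, 0, 0], [0, 0, 0]], rotation=[[0, 0, 0], [0, 0, 0], [0, 0, -0.18], [0, 0, -0.18], [0, 0, -0.18], [0, 0, -0.18], [0, 0, -0.18], [0, 0, -0.18]], claw=[0.04, 0.04, 0.04, 0.036, 0.036, 0.036, 0.036, 0.036])

```text
clock: 27.9
tool_pos: [437.7, 353.0, 135.8]
orientation: [2.526, -1.868, -0.0]
wrist_force: [0.3, -0.6, 0.8]
grip_width: 35.9
finger_force: 0.0
```

Call:
step_arm(slide=[[0, 0, 0], [0, 0, 0], [0, 0, 0], [0, 0, 0], [0, 0, 0], [0, 0, 0], [0, 0, 0], [0, 0, 0]], rotation=[[0, 0, -0.18], [0, 0, -0.18], [0, 0, -0.133], [0, 0, 0], [0, 0, 0], [0, 0, 0], [0, 0, 0], [0, 0, 0]], claw=[0.036, 0.036, 0.036, 0.036, 0.036, 0.036, 0.036, 0.036])

```text
clock: 28.9
tool_pos: [438.0, 352.7, 135.7]
orientation: [2.0, -2.423, -0.0]
wrist_force: [0.5, -0.2, -0.2]
grip_width: 36.1
finger_force: 0.0
```

```bash
python3 st.py
python3 - <<'E'
from h import *
c=cam('scene'); cv2.imwrite('pics/s4.png',cv2.resize(c['image'][170:280,240:370],None,fx=5,fy=5,interpolation=cv2.INTER_CUBIC))
E
```

```text
jig [-42.24 -88.3  135.72] yaw err 90.00807376414743 F jig 0.09497082947972711 0.5146034739905602 -0.20116323724635893 T [ 0.03141631 -0.01958531 -0.02371355] 36.123263120710526 28.9
top 621 [[-9.899999618530273, -74.69999694824219], [14.699999809265137, -74.80000305175781], [14.899999618530273, 35.0], [-9.699999809265137, 35.099998474121094]] [[-9.5, -73.1, 41.2], [14.7, 33.9, 46.2]]
scene 420 [[-16.799999237060547, 35.900001525878906], [-9.699999809265137, -76.5999984741211], [21.399999618530273, -74.69999694824219], [14.199999809265137, 37.900001525878906]] [[-10.5, -72.7, 41.2], [15.0, 35.9, 46.5]]
```

View pics/s4.png

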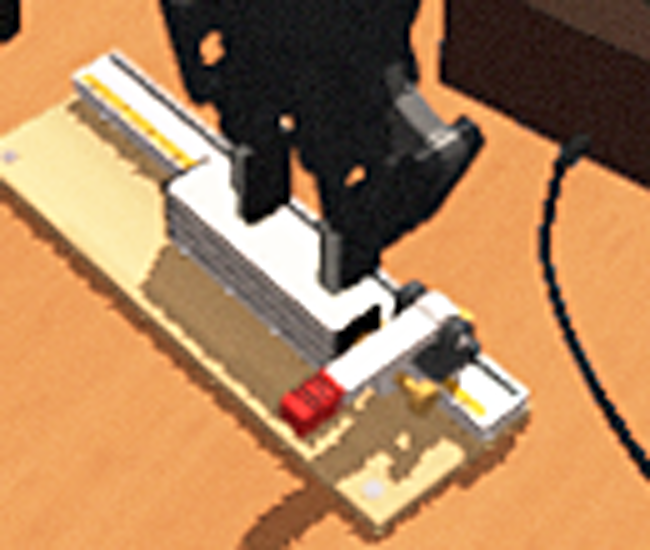

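The profile is flush: x = -9.8 to 14.8 in the top camera, with its end at y≈-75 bearing on the screw behind the leaf at (360,330). The gripper is above the red tab (310,400).

Call:
step_arm(slide=[[0, 0, -0.05], [0, 0, -0.04], [0, 0, -0.02], [0, 0, -0.0055], [0, 0, 0], [0, 0, 0], [0, 0, 0], [0, 0, 0]], rotation=[[0, 0, 0], [0, 0, 0], [0, 0, 0], [0, 0, 0], [0, 0, 0], [0, 0, 0], [0, 0, 0], [0, 0, 0]], claw=[0.036, 0.036, 0.036, 0.036, 0.036, 0.01, 0.01, 0.01], force=25)

```text
clock: 30.05
tool_pos: [438.8, 353.3, 21.7]
orientation: [-1.998, 2.421, 0.0]
wrist_force: [1.4, -0.0, 4.0]
grip_width: 13.7
finger_force: 29.4
```

Call:
step_arm(slide=[[-0.0001, -0.0004, 0.0075], [-0.0002, -0.0013, 0.0074], [-0.0004, -0.0021, 0.0072], [-0.0006, -0.0029, 0.0069], [-0.0007, -0.0037, 0.0065], [-0.0008, -0.0044, 0.006], [-0.001, -0.005, 0.0055], [-0.0011, -0.0056, 0.0049]], rotation=[[0, 0, 0], [0, 0, 0], [0, 0, 0], [0, 0, 0], [0, 0, 0], [0, 0, 0], [0, 0, 0], [0, 0, 0]], claw=[0.01, 0.01, 0.01, 0.01, 0.01, 0.01, 0.01, 0.01])

```text
clock: 31.05
tool_pos: [433.9, 328.0, 72.5]
orientation: [-1.998, 2.421, 0.001]
wrist_force: [5.5, 2.9, -2.5]
grip_width: 13.3
finger_force: 28.5
```

```bash
cat > tab.py <<'E'
from h import *
s=bot.get_state(); print('jig',tojig(s['tool_pos']).round(1),s['wrist_force'].round(1),s['grip_width'],s['clock'])
for n in ['scene','top']:
    c=cam(n);J=tojig(c['W']);im=c['image'].astype(int)
    m=(im[...,2]>100)&(im[...,1]<70)&(im[...,0]<70)&(abs(J[...,1]+89)<20)&(J[...,2]>15)&(abs(J[...,0])<70)
    print(n,m.sum(),np.percentile(J[m],[5,50,95],axis=0).round(1).tolist() if m.any() else 0)
E
python3 tab.py
```

```text
jig [-17.2 -87.7  72.5] [ 5.5  2.9 -2.5] 13.294705165289987 31.05
scene 29 [[-29.2, -94.4, 88.9], [-27.0, -86.2, 92.4], [-22.1, -81.8, 101.9]]
top 0 0
```

Call:
step_arm(slide=[[-0.0012, -0.0061, 0.0042], [-0.0013, -0.0066, 0.0034], [-0.0013, -0.0069, 0.0026], [-0.0014, -0.0072, 0.0018], [-0.0014, -0.0073, 0.0009], [-0.0014, -0.0074, 0.0001], [-0.0014, -0.0073, -0.0008], [-0.0014, -0.0072, -0.0016]], rotation=[[0, 0, 0], [0, 0, 0], [0, 0, 0], [0, 0, 0], [0, 0, 0], [0, 0, 0], [0, 0, 0], [0, 0, 0]], claw=[0.01, 0.01, 0.01, 0.01, 0.01, 0.01, 0.01, 0.01])

```text
clock: 32.15
tool_pos: [423.7, 274.1, 86.6]
orientation: [-1.996, 2.415, 0.004]
wrist_force: [-1.9, 5.4, 12.5]
grip_width: 13.6
finger_force: 30.8
```

Call:
step_arm(slide=[[0, 0, 0], [0, 0, 0], [0, 0, 0], [0, 0, 0.03], [0, 0, 0.05], [0, 0, 0.05], [0, -0.05, 0.02], [0, -0.06, 0]], rotation=[[0, 0, 0], [0, 0, 0], [0, 0, 0], [0, 0, 0], [0, 0, 0], [0, 0, 0], [0, 0, 0], [0, 0, 0]], claw=[0.01, 0.036, 0.036, 0.036, 0.036, 0.036, 0.036, 0.036])

```text
clock: 33.15
tool_pos: [422.4, 160.7, 233.9]
orientation: [-2.001, 2.42, -0.0]
wrist_force: [1.5, -0.3, 0.7]
grip_width: 35.9
finger_force: 0.0
```

Call:
step_arm(slide=[[0, -0.06, 0], [0, -0.06, 0], [0, -0.05, 0], [0, 0, 0], [0, 0, 0], [0, 0, 0], [0, 0, 0], [0, 0, 0]], rotation=[[0, 0, 0], [0, 0, 0], [0, 0, 0], [0, 0, 0], [0, 0, 0], [0, 0, 0], [0, 0, 0], [0, 0, 0]], claw=[0.036, 0.036, 0.036, 0.036, 0.036, 0.036, 0.036, 0.036])

```text
clock: 34.15
tool_pos: [422.3, -8.1, 232.7]
orientation: [2.001, -2.422, -0.0]
wrist_force: [0.0, -1.0, 0.7]
grip_width: 36.0
finger_force: 0.0
```

```bash
python3 tab.py; python3 st.py
python3 - <<'E'
from h import *
c=cam('scene'); cv2.imwrite('pics/s5.png',cv2.resize(c['image'][150:290,180:370],None,fx=4,fy=4,interpolation=cv2.INTER_CUBIC))
E
```

```text
jig [315.  -35.3 232.7] [ 0.  -1.   0.7] 36.04813003501736 34.15
scene 85 [[20.2, -94.6, 95.9], [22.9, -92.5, 107.1], [33.0, -83.5, 116.0]]
top 4 [[22.1, -94.4, 110.9], [22.3, -88.3, 113.5], [26.9, -82.9, 114.1]]
jig [315.26 -35.28 232.71] yaw err 90.02447018005883 F jig -1.086915655656611 -0.4983274716133657 -0.3748666012553115 T [-0.03715572  0.03259527 -0.01758318] 36.4423190599514 34.25
top 617 [[-9.899999618530273, -74.5999984741211], [14.800000190734863, -74.5999984741211], [15.0, 35.0], [-9.699999809265137, 35.0]] [[-9.4, -73.3, 41.1], [14.7, 34.0, 46.4]]
scene 516 [[-11.399999618530273, -74.5], [15.699999809265137, -74.5999984741211], [16.200000762939453, 37.5], [-10.899999618530273, 37.599998474121094]] [[-10.8, -72.8, 41.3], [14.9, 35.4, 46.6]]
```

View pics/s5.png

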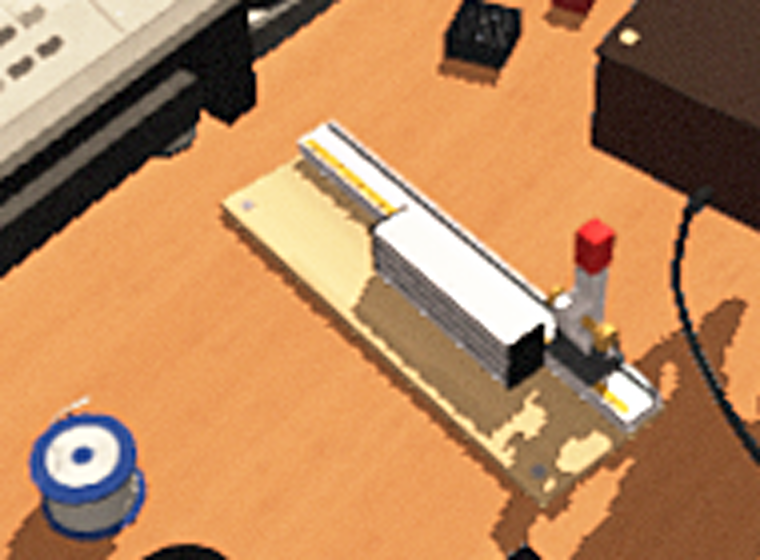

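The leaf stands upright (tab at (595,245)) and the profile is still flush, with its end unmoved at y≈-74.6. The spool and heat sink look undisturbed. I'll hand in.

```bash
python3 -c "
from workcell import bot
print(bot.job_done())"
```

```text
the job is handed in; nothing more can be done
None
```

The job is handed in at about 34 s: the profile is flush on the fence with its end bearing on the gauge screw at about 5 N, and the stop is flipped back up just past vertical without the profile shifting.

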